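Load the slide carrier under the scanner's leaf spring

TASK

Using the fingertips only, press the black slide carrier down on its sprung floor in front of the dock's gate bar and slide it, pressed down, under the bar and the leaf spring all the way to the end stop, then let go so that it springs up and latches there. Do not lift or tip the carrier, and leave the vials and the other things around it where they stand.

Things in the scene. Friction and masses are not known exactly. Their poses are not given: they have to be found in the camera images.
- dock: Fixed loading dock of a slide scanner, 300 long (x), 103 wide; origin under its middle, on the table. Its +x is the loading direction, z up. Open-topped channel 83 wide along x, y = 0 in its middle, between white walls 40 high from x = -150 to the end stop at x = 75; white housing 55 high to x = 150. A ledge 20 high (y = -106 to -52, x = -20 to 150) carries two vials. (All in mm.)
- sprung_floor (a joint): Downward travel in m of the channel's aluminium floor on its springs: 0 = up (floor 26 mm above the table), 0.010 = down on a hard stop. The floor fills the channel (dock x = -145 to 75) and sinks level; with the carrier on it, it takes about 4 N to start and 14 N to reach the bottom.
- carrier: Loose black plastic carrier, 110 long (x), 80 wide, 150 g, flat on the sprung floor, its x along the dock's x; origin under its middle. Nose x = 55. Top 12 above its underside at the nose rib (x = 49 to 55), middle rib (12 to 18) and tail (-55 to -16); glass slide 7 high at 18 to 49, empty groove 6 high at -16 to 12. Nose starts 15 to 45 short of the gate. Home: origin at dock x = 20. (All in mm.)
- press_pad (a point): On the carrier: middle of the flat press pad at the tail, 33 long (carrier x = -55 to -22) by 80 wide; this point is at carrier x = -38.5, 12 above its underside, 38 above the table at the start. Ahead of the pad a thumb ridge 6 high, 6 thick (x = -22 to -16) crosses the carrier: a fingertip on the pad can push forward against it. (All in mm.)
- gate (a point): On the dock: middle of the lower front edge of the fixed dark steel gate bar, dock x = 20, 33 above the table. The bar spans the channel, x = 20 to 28, top 45 (posts 47). With the floor up, the carrier's nose and ribs stand 5 too high and butt against it; they pass with the floor pressed 5 to 10 down. If released halfway, the carrier rises and catches. (All in mm.)
- leaf_low (a point): On the dock: lowest part of the bare steel leaf spring behind the gate bar, 50 wide, at dock x = 56, 26 above the table when nothing is under it. It slopes down from the bar and yields upwards with 2 to 5 N, dragging on what passes under it. (All in mm.)
- stop (a point): On the dock: middle of the end stop's face, dock x = 75, 30 above the table. With the carrier's nose against it the gate bar stands over the carrier's empty groove; on release the carrier rises nearly all the way and its middle rib latches behind the bar (up to about 4 slack). (All in mm.)
- vial_a: Loose capped glass vial, 22 across, 42 tall, standing on the dock's ledge; origin under its foot. Not to be disturbed. (All in mm.)
- vial_b: Loose squat amber jar, 28 across, 34 tall, standing on the dock's ledge; origin under its foot. Not to be disturbed. (All in mm.)
- reagent: Loose amber bottle, 64 across, 120 tall, standing on the table; origin under its foot. Not to be disturbed. (All in mm.)
- beaker: Loose glass beaker, 68 across, 75 tall, standing on the table; origin under its foot. Not to be disturbed. (All in mm.)
- slide_box: Loose cardboard box, 90 x 55 x 35 tall, on the table; origin under its middle. Not to be disturbed. (All in mm.)
- dish: Loose clear dish, 86 across, 15 tall, on the table; origin under its middle. Not to be disturbed. (All in mm.)
- tube_jar: Loose white jar, 40 across, 60 tall, on the table; origin under its foot. Not to be disturbed. (All in mm.)
There are look-alikes about, which are no part of the job. What is shaped like the carrier but red or turquoise is not meant.

How it is judged:
By the outcome, as a careful person would: the job done as asked, in the order asked, and still so for the second after the job is handed in, with the robot touching nothing.
It also fails if it takes over 38 s, if anything falls off the work surface, if the arm or the gripper's body presses on something with over 40 N, if the wrist force passes 120 N, or if a joint passes its speed limit or range.

ROBOT

A 6-joint arm with a two-finger parallel gripper is mounted at the origin on the work surface. World frame = base frame: x ahead of the robot, y to its left, z up, the work surface at z = 0. Lengths are in m, angles in rad, forces in N, time in s.
With the tool pointing down it reaches from about 0.35 to 0.775 m from the base axis. Payload 5.5 kg.
Tool frame: the origin (TCP) lies at the very end of the fingers, on their centre line; the grasp point (between the pads) lies 19 mm behind it (grip_point_offset is the distance from the TCP to the grasp point, in m); z points along the fingers, y is the direction in which the jaws open and shut (so a half turn about z gives the same grasp; the last joint's range is limited). The gripper opens to 85 mm and grips with 20 to 120 N. Pads are 22 mm wide; open, the fingers measure 114 mm over their backs; the gripper's body (76 mm by 85 mm) begins 54 mm behind the grasp point. The pads swing forward as they close: fully open they stand 13 mm farther back than shut.
Start: joints at [-1.311, 0.313, 0.046, 1.304, 0, 1.431], TCP at [0.224, -0.53, 0.231] pointing down, gripper open.
Joint ranges: [-2.76, 2.76], [-0.86, 1.69], [-1.03, 1.26], [-2.2, 2.34], [-1.47, 1.5], [-3.14, 3.14]. Speed limits (rad/s): [2.57, 2.57, 3.14, 3.14, 3.14, 3.14].

INTERFACE

Orientations are given as a rotation vector (axis times angle).
In Python, from station import * gives the robot as it stands.
- The arm moves only by the shell command python3 -m pendant 'ROWS' [OPENING]. ROWS is JSON, a list of rows, each an object with "delta_pos": the shift along the world's x, y, z in m, a list of three; "twist": the turn about the world's z in rad. In form: [{"delta_pos": [dx, dy, dz], "twist": twist}, ...]. A call has 1 to 8 rows; each row shifts and turns the commanded pose from where the row before left it; what a row does not reach is not made up. A row lasts 1/12 s, in which the tool goes at most 41.7 mm and 7.16 degrees, less where a joint would pass 70% of its speed; a pose out of reach is approached as far as the arm can. A call with a gripper value outside its range is refused whole. OPENING is the opening in per cent of the stroke, from 0 (shut) to 100 (fully open), set as the call begins (- or left out, the last holds). The fingers move at their own pace and stop on an object; the grip force is fixed at half the most. Time passes only in rows, so rows that do not move let the fingers close. It gives the time, the measured TCP pose, the force and the opening at its end, in the units of the state.
- get_obs(): the state, without advancing time (a new reading comes with each control period).
- read_camera(name): name is "scene" or "top" or "wrist"; returns the picture (420x560x3 uint8, blue, green, red); there is no depth.
- camera_model(name): a dict with "mtx" (3x3 intrinsics, pixels), "camera_from_world" (4x4, takes a point from world to camera coordinates); the wrist camera has in their place "tool_from_camera" (4x4, takes a point from camera to tool coordinates, whose origin is the TCP and whose axes are the flange's). Camera axes: x right, y up, looking along -z (the intrinsics and any distortion apply to the point x, -y, -z); pixel columns grow to the right and rows downward; lengths in m; the calibration is good to about 2 mm. A picture is of the moment at which its call begins: read the wrist's pose just before it. camera_model takes no time and is no camera call.
- hand_in(): hands the job in, once; it reports no verdict.
The state is a dict: "time": time; "q": joint angles; "joint_vel": joint speeds; "joint_torque": joint torques, N m; "ee_pos": TCP position; "tcp_rot": TCP orientation; "contact_force": force on the tool from outside, world axes, zero at the start; "moment": the same for the moment, N m; "gripper_width": finger opening in m.
Only numpy, scipy, OpenCV 4.12 (cv2) and the standard library are available. Lean on these libraries where they do the work, as an engineer would, in place of code of your own. Each camera call takes 0.05 s, during which the arm holds its last target.

## Working session

There is one attempt and no reset: what is moved stays moved. The work goes in short steps, Python scripts to look and compute and a shell command to move; the robot and the scene stay as the last step left them, time stands still between calls to the robot, and variables do not carry over. Pictures are saved under pics/ and viewed, and the job is handed in when it is done.

```bash
ls; mkdir -p pics
python3 - <<'E'
from station import *
import cv2
o=get_obs();print(o)
for n in("scene","top"):
    cv2.imwrite(f"pics/{n}0.png",read_camera(n));m=camera_model(n);print(n,m)
print(camera_model("wrist"))
E
```

```text
pics
{'time': 0.0, 'q': array([-1.31060187e+00,  3.13994982e-01,  4.49774822e-02,  1.30360083e+00,
        2.26317642e-06,  1.43121013e+00]), 'joint_vel': array([ 5.08679785e-04,  1.14952949e-04, -2.94328542e-04,  2.57711919e-04,
       -6.28600524e-04, -6.54490952e-05]), 'joint_torque': array([ 4.10254434e-04, -4.80616307e+01,  2.98538822e+01,  1.91680470e-02,
       -2.56310642e-05,  8.41636894e-07]), 'ee_pos': array([ 0.22366542, -0.52915992,  0.23041134]), 'tcp_rot': array([-3.07725578e+00, -6.23439258e-01,  1.68839567e-04]), 'contact_force': array([ 0.38554644, -0.46326515,  0.05311099]), 'moment': array([ 0.0190012 , -0.02915984,  0.03628388]), 'gripper_width': 0.08535503979794848}
scene {'mtx': array([[435.49054357,   0.        , 272.68514208],
       [  0.        , 435.49054357, 211.32539748],
       [  0.        ,   0.        ,   1.        ]]), 'camera_from_world': array([[-0.27428434,  0.96164751,  0.00147035,  0.13694455],
       [-0.59606214, -0.1712103 ,  0.78447241,  0.3278685 ],
       [ 0.75463768,  0.21429208,  0.62016197, -1.25559281],
       [ 0.        ,  0.      
[... 291 characters left out ...]
0.99900132, -0.00921492,  0.04372001, -0.57347276],
       [-0.04380351, -0.00906329,  0.99899905, -0.85961029],
       [ 0.        ,  0.        ,  0.        ,  1.        ]])}
{'mtx': array([[295.70394366,   0.        , 278.87288377],
       [  0.        , 295.70394366, 212.15742193],
       [  0.        ,   0.        ,   1.        ]]), 'tool_from_camera': array([[-1.72066822e-03,  9.49319383e-01,  3.14308365e-01,
         8.12416913e-02],
       [ 9.99998514e-01,  1.59888346e-03,  6.45272681e-04,
        -4.72121936e-04],
       [ 1.10027420e-04,  3.14309008e-01, -9.49320723e-01,
        -1.43893175e-01],
       [ 0.00000000e+00,  0.00000000e+00,  0.00000000e+00,
         1.00000000e+00]])}
```

View pics/scene0.png

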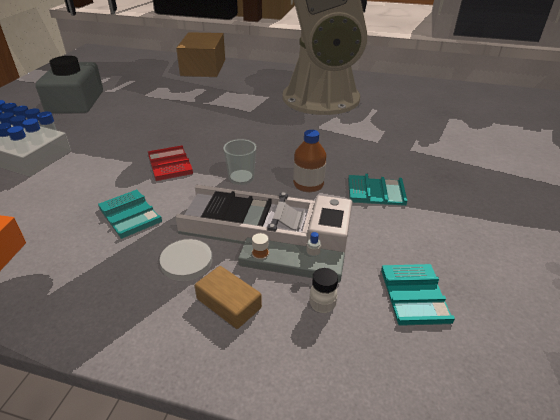

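View pics/top0.png

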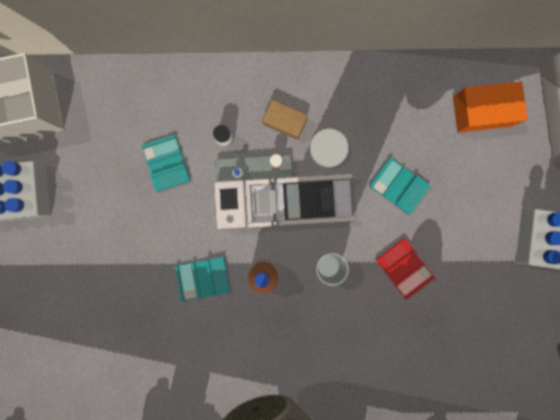

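The only black carrier is in the dock channel, near (318,198) in the top view. The look-alikes are turquoise at (166,163), (203,278) and (400,185), and red at (405,268). Next is a close crop of the dock.

Run:
```python
import cv2
a=cv2.imread("pics/top0.png")[140:240,205:365];cv2.imwrite("pics/topc.png",cv2.resize(a,None,fx=5,fy=5,interpolation=cv2.INTER_CUBIC))
a=cv2.imread("pics/scene0.png")[180:290,170:365];cv2.imwrite("pics/scenec.png",cv2.resize(a,None,fx=4,fy=4,interpolation=cv2.INTER_CUBIC))
```

```text
(no output)
```

View pics/topc.png

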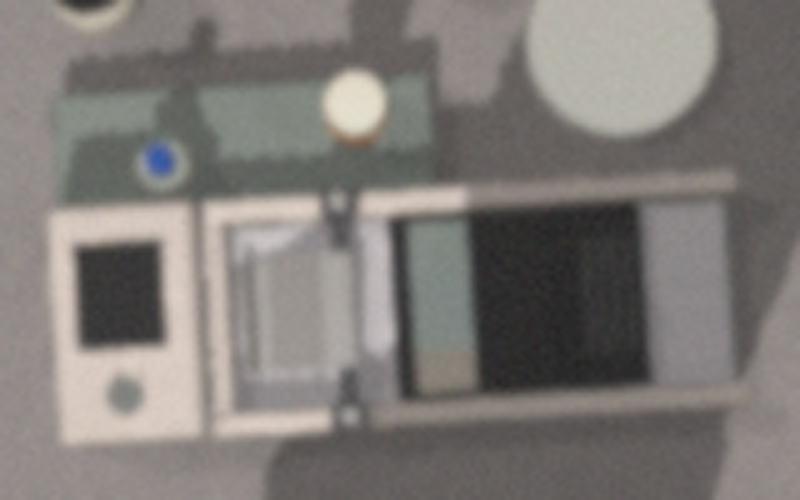

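View pics/scenec.png

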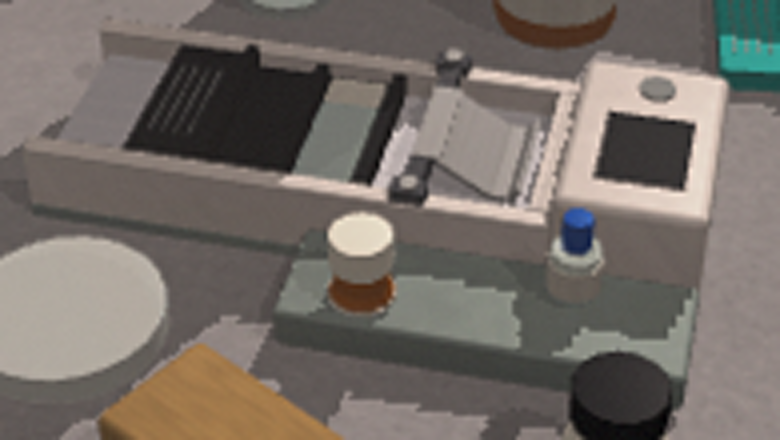

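```bash
cat > h.py <<'E'
import numpy as np, cv2
from scipy.optimize import least_squares
from scipy.spatial.transform import Rotation as Rn
from station import *
def proj(P,m,T=None):
    T=m["camera_from_world"] if T is None else T
    p=(T@np.c_[P,np.ones(len(P))].T).T
    u=(m["mtx"]@np.array([p[:,0],-p[:,1],-p[:,2]]))
    return (u[:2]/u[2]).T
def ray(px,m,z,T=None):
    T=m["camera_from_world"] if T is None else T
    W=np.linalg.inv(T);d=np.linalg.inv(m["mtx"])@[px[0],px[1],1];d=W[:3,:3]@[d[0],-d[1],-d[2]];c=W[:3,3]
    return c+d*(z-c[2])/d[2]
def wristT(o,m):
    W=np.eye(4);W[:3,:3]=Rn.from_rotvec(o["tcp_rot"]).as_matrix();W[:3,3]=o["ee_pos"]
    return np.linalg.inv(W@m["tool_from_camera"])
def dock2w(p,P):
    P=np.atleast_2d(P);c,s=np.cos(p[2]),np.sin(p[2])
    return np.c_[p[0]+c*P[:,0]-s*P[:,1],p[1]+s*P[:,0]+c*P[:,1],P[:,2]]
def w2dock(p,P):
    d=np.asarray(P)[:2]-p[:2];c,s=np.cos(p[2]),np.sin(p[2]);return np.array([c*d[0]+s*d[1],-s*d[0]+c*d[1]])
E
python3 - <<'E'
from h import *
m=camera_model("top")
f=lambda a:((np.array(a)+.5)/5-.5+[205,140])
D=np.array([[-150,-51.5,40],[-150,51.5,40],[150,-51.5,55],[150,51.5,55],[75,-41.5,40],[75,41.5,40]])/1e3
U=f([[737,172],[745,405],[50,209],[62,444],[228,225],[236,410]])
r=least_squares(lambda p:(proj(dock2w(p,D),m)-U).ravel(),[.6,-.1,1.57]);p=r.x;print(p,np.degrees(p[2]));print(r.fun.reshape(-1,2))
for n,u,z in[("nose",(402,310),.038),("tail",(645,300),.038),("gate",(362,310),.045),("vialb cap",(355,105),.054),("viala",(160,160),.062)]:
    w=ray(f(u),m,z);print(n,w,w2dock(p,w))
print("press pad home/now", dock2w(p,[[-.085,0,.038],[-.0185,0,.028]]))
for n,u,z in[("bottle",(262,281),.12),("beaker",(333,268),.075)]: print(n,ray(u,m,z),w2dock(p,ray(u,m,z)))
E
```

```text
[0.59607162 0.00962714 1.61819351] 92.71565869965117
[[ 0.62122007 -0.33650592]
 [ 2.10541759  0.40055841]
 [-0.87719096 -0.70936096]
 [-0.90699002  0.40182053]
 [-0.68158734 -0.45276632]
 [-0.24988876  0.64729024]]
nose [0.59533505 0.00968276 0.038     ] [9.04569621e-05 7.33103856e-04]
tail [ 0.59868815 -0.09591485  0.038     ] [-0.10554743  0.00238692]
gate [0.5950038  0.02700984 0.045     ] [0.01741377 0.00024304]
vialb cap [0.68246867 0.02915075 0.054     ] [ 0.01540824 -0.08722505]
viala [0.6584168  0.11202926 0.062     ] [ 0.09933324 -0.06712692]
press pad home/now [[ 0.60009887 -0.0752774   0.038     ]
 [ 0.59694814 -0.00885208  0.028     ]]
bottle [0.43501688 0.05684788 0.12      ] [0.05479839 0.15863658]
beaker [ 0.45460948 -0.08752704  0.075     ] [-0.09034268  0.14590638]
```

```bash
python3 -m pendant '[{"delta_pos":[0.0235,0.0268,0],"twist":0.076},{"delta_pos":[0.0235,0.0268,0],"twist":0.076},{"delta_pos":[0.0235,0.0268,0],"twist":0.076},{"delta_pos":[0.0235,0.0268,0],"twist":0.076},{"delta_pos":[0.0235,0.0268,0],"twist":0.076},{"delta_pos":[0.0235,0.0268,0],"twist":0.076},{"delta_pos":[0.0235,0.0268,0],"twist":0.076},{"delta_pos":[0.0235,0.0268,0],"twist":0.076}]' 0
python3 -m pendant '[{"delta_pos":[0.0235,0.0268,0],"twist":0.076},{"delta_pos":[0.0235,0.0268,0],"twist":0.076},{"delta_pos":[0.0235,0.0268,0],"twist":0.076},{"delta_pos":[0.0235,0.0268,0],"twist":0.076},{"delta_pos":[0.0235,0.0268,-0.01],"twist":0.076},{"delta_pos":[0.0235,0.0268,-0.01],"twist":0.076},{"delta_pos":[0.0235,0.0268,-0.01],"twist":0.076},{"delta_pos":[0.0235,0.0268,0],"twist":0.076}]'
python3 -m pendant '[{"delta_pos":[0,0,0],"twist":0},{"delta_pos":[0,0,0],"twist":0},{"delta_pos":[0,0,0],"twist":0}]'
python3 - <<'E'
from h import *
o=get_obs();im=read_camera("wrist");cv2.imwrite("pics/w1.png",im)
np.savez("w1.npz",ee_pos=o["ee_pos"],tcp_rot=o["tcp_rot"]);print(o["ee_pos"],o["tcp_rot"],o["gripper_width"],o["time"],o["contact_force"])
R=Rn.from_rotvec(o["tcp_rot"]).as_matrix();print(np.degrees(np.arctan2(R[1,0],R[0,0])))
E
```

```text
time: 0.77
ee_pos: [0.4124, -0.3137, 0.231]
tcp_rot: [-2.748, -1.521, 0.0]
contact_force: [0.3, -0.7, -0.6]
gripper_width: 0.0003
time: 1.43
ee_pos: [0.5994, -0.0989, 0.1987]
tcp_rot: [-2.164, -2.273, 0.003]
contact_force: [-0.4, -1.2, 0.5]
gripper_width: -0.0001
time: 1.68
ee_pos: [0.5994, -0.1008, 0.2008]
tcp_rot: [-2.17, -2.27, 0.001]
contact_force: [0.6, -0.7, -0.6]
gripper_width: 0.0002
[ 0.59936503 -0.10078887  0.20081306] [-2.17031256e+00 -2.27017931e+00  1.40273250e-03] 0.00016672394979350082 1.6833 [ 0.57409726 -0.66342562 -0.56603258]
92.57673094499253
```

View pics/w1.png

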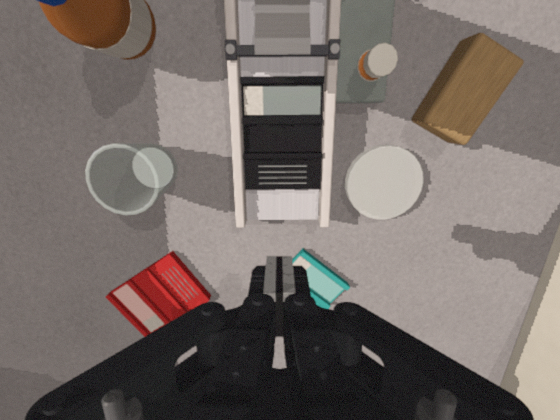

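Run:
```python
import cv2
a=cv2.imread("pics/w1.png")[30:240,215:350];cv2.imwrite("pics/w1c.png",cv2.resize(a,None,fx=4,fy=4,interpolation=cv2.INTER_CUBIC)[240:,:])
cv2.imwrite("pics/w1d.png",cv2.resize(a,None,fx=4,fy=4,interpolation=cv2.INTER_CUBIC)[:300,:])
```

```text
(no output)
```

View pics/w1c.png

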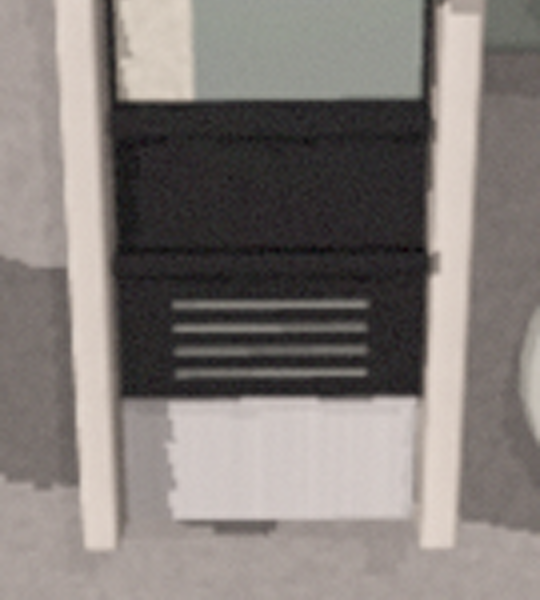

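View pics/w1d.png

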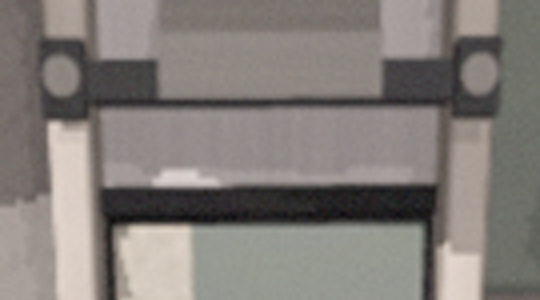

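Run:
```python
from h import *
o=np.load("w1.npz");m=camera_model("wrist");T=wristT(o,m)
f=lambda a:((np.array(a)+.5)/4-.5+[215,30])
D=np.array([[-150,51.5,40],[-150,41.5,40],[-150,-41.5,40],[-150,-51.5,40],[20,41.5,33],[20,-41.5,33]])/1e3
U=f([[85,788],[119,788],[421,788],[455,788],[98,104],[440,104]])
r=least_squares(lambda p:(proj(dock2w(p,D),m,T)-U).ravel(),[.6,0,1.6]);p=r.x;print(p,np.degrees(p[2]));print(r.fun.reshape(-1,2))
for n,u,z in[("nose",(270,185),.038),("tail",(272,636),.038),("ridge back top?",(270,515),.044),("ridge front top",(270,490),.044),("tailL",(122,636),.038),("tailR",(422,636),.038),("gate",(270,104),.033)]:
    w=ray(f(u),m,z,T);print(n,w,w2dock(p,w))
for z in(.030,.033,.038):print(dock2w(p,[[-.150,0,z],[0.020,0,z]]))
```

```text
[0.59735135 0.01305567 1.61756303] 92.67953453287795
[[-0.4937632   0.03487916]
 [ 0.06533765  0.00985635]
 [-0.19102041 -0.19797968]
 [ 0.38088181 -0.22303786]
 [-1.064126    0.38070072]
 [ 1.2670939   0.01253106]]
nose [0.5973619  0.01517382 0.038     ] [ 0.00211534 -0.00010955]
tail [ 0.60301506 -0.09437509  0.038     ] [-0.10757808 -0.00063516]
ridge back top? [ 0.60089639 -0.06160179  0.044     ] [-7.47415618e-02 -5.09490750e-05]
ridge front top [ 0.60060539 -0.05537603  0.044     ] [-6.85090028e-02 -5.13247490e-05]
tailL [ 0.56312889 -0.09611548  0.038     ] [-0.1074519   0.03928876]
tailR [ 0.64288622 -0.09263537  0.038     ] [-0.10770422 -0.04054407]
gate [0.59656405 0.03320691 0.033     ] [ 0.02016602 -0.00015562]
[[ 0.6043638  -0.13678032  0.03      ]
 [ 0.59641636  0.0330338   0.03      ]]
[[ 0.6043638  -0.13678032  0.033     ]
 [ 0.59641636  0.0330338   0.033     ]]
[[ 0.6043638  -0.13678032  0.038     ]
 [ 0.59641636  0.0330338   0.038     ]]
```

```bash
python3 -m pendant '[{"delta_pos":[0.002,0.024,0],"twist":0.002},{"delta_pos":[0,0,-0.035],"twist":0},{"delta_pos":[0,0,-0.035],"twist":0},{"delta_pos":[0,0,-0.035],"twist":0},{"delta_pos":[0,0,-0.03],"twist":0},{"delta_pos":[0,0,-0.015],"twist":0},{"delta_pos":[0,0,0],"twist":0},{"delta_pos":[0,0,0],"twist":0}]'
python3 - <<'E'
from h import *
o=get_obs();im=read_camera("wrist");cv2.imwrite("pics/w2.png",im)
R=Rn.from_rotvec(o["tcp_rot"]).as_matrix();print(o["ee_pos"],np.degrees(np.arctan2(R[1,0],R[0,0])),w2dock([.59735,.01306,1.61756],o["ee_pos"]))
E
```

```text
time: 2.4
ee_pos: [0.6006, -0.078, 0.0511]
tcp_rot: [-2.17, -2.269, 0.001]
contact_force: [-0.6, 0.1, 0.1]
gripper_width: -0.0002
[ 0.60062729 -0.07800828  0.05107848] 92.56039148262002 [-0.09112193  0.00098343]
```

View pics/w2.png

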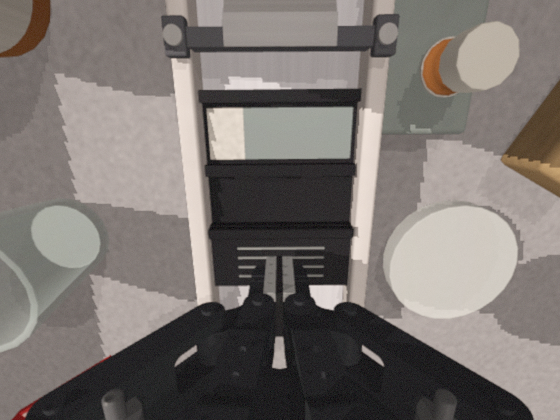

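The closed fingertips at (280,258) are centred over the pad behind the ridge (row 232). Now down to contact.

```bash
python3 -m pendant '[{"delta_pos":[0.0008,0,-0.006],"twist":0.002},{"delta_pos":[0,0,-0.004],"twist":0},{"delta_pos":[0,0,-0.003],"twist":0},{"delta_pos":[0,0,-0.002],"twist":0},{"delta_pos":[0,0,-0.002],"twist":0},{"delta_pos":[0,0,0],"twist":0}]'
python3 -m pendant '[{"delta_pos":[0,0,-0.002],"twist":0},{"delta_pos":[0,0,-0.002],"twist":0},{"delta_pos":[0,0,0],"twist":0},{"delta_pos":[0,0,0],"twist":0}]'
```

```text
time: 2.95
ee_pos: [0.6032, -0.0772, 0.0351]
tcp_rot: [2.165, 2.274, 0.001]
contact_force: [-1.7, -0.5, 6.0]
gripper_width: 0.0
time: 3.28
ee_pos: [0.6032, -0.0772, 0.032]
tcp_rot: [2.165, 2.274, 0.001]
contact_force: [-2.6, -0.1, 10.2]
gripper_width: -0.0001
```

```bash
python3 -m pendant '[{"delta_pos":[0,0,-0.002],"twist":0},{"delta_pos":[0,0,-0.001],"twist":0},{"delta_pos":[0,0,0],"twist":0}]'
python3 -m pendant '[{"delta_pos":[-0.0002,0.003,0],"twist":0},{"delta_pos":[-0.0002,0.003,0],"twist":0},{"delta_pos":[-0.0002,0.003,0],"twist":0},{"delta_pos":[0,0,0],"twist":0}]'
```

```text
time: 3.53
ee_pos: [0.6032, -0.0772, 0.0292]
tcp_rot: [2.165, 2.274, 0.001]
contact_force: [-5.4, -0.0, 12.7]
gripper_width: 0.0001
time: 3.87
ee_pos: [0.6045, -0.0706, 0.0302]
tcp_rot: [2.162, 2.268, -0.001]
contact_force: [0.8, -6.8, 11.6]
gripper_width: -0.0005
```

Run:
```python
from h import *
o=get_obs();im=read_camera("wrist");cv2.imwrite("pics/w3.png",im)
R=Rn.from_rotvec(o["tcp_rot"]).as_matrix();print(o["ee_pos"],np.degrees(np.arctan2(R[1,0],R[0,0])),w2dock([.59735,.01306,1.61756],o["ee_pos"]),o["contact_force"])
```

```text
[ 0.60453614 -0.07061372  0.03021191] 92.73553126630613 [-0.08391817 -0.00326682] [ 0.78472427 -6.82648576 11.63663211]
```

View pics/w3.png

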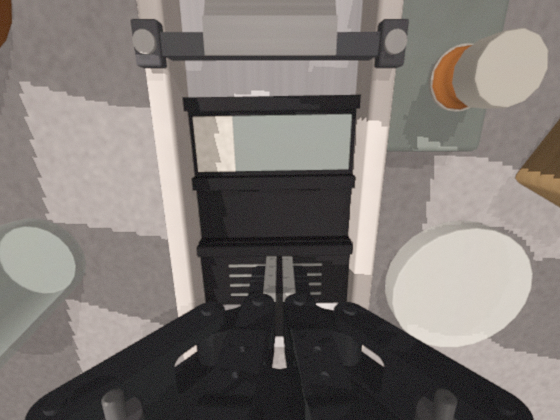

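```bash
python3 -m pendant '[{"delta_pos":[-0.0004,0.003,-0.001],"twist":0},{"delta_pos":[-0.0004,0.003,0],"twist":0},{"delta_pos":[-0.0004,0.003,0],"twist":0},{"delta_pos":[-0.0004,0.003,0],"twist":0}]'
python3 - <<'E'
from h import *
o=get_obs();im=read_camera("wrist");cv2.imwrite("pics/w4.png",im)
R=Rn.from_rotvec(o["tcp_rot"]).as_matrix();print(o["ee_pos"],np.degrees(np.arctan2(R[1,0],R[0,0])),w2dock([.59735,.01306,1.61756],o["ee_pos"]),o["contact_force"])
E
```

```text
time: 4.25
ee_pos: [0.604, -0.0596, 0.0298]
tcp_rot: [2.161, 2.265, -0.0]
contact_force: [0.3, -9.1, 12.2]
gripper_width: -0.0004
[ 0.60404998 -0.05963707  0.02975695] 92.68260193220001 [-0.07293079 -0.00329432] [ 0.34853324 -9.14473305 12.16980458]
```

View pics/w4.png

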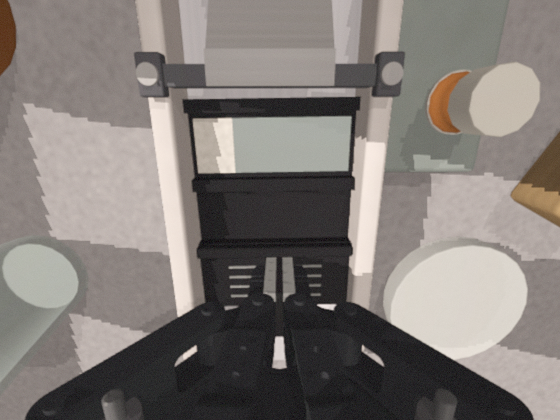

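```bash
python3 -m pendant '[{"delta_pos":[-0.0003,0.003,-0.0005],"twist":0},{"delta_pos":[-0.0003,0.003,0],"twist":0},{"delta_pos":[-0.0003,0.003,0],"twist":0},{"delta_pos":[-0.0003,0.003,0],"twist":0},{"delta_pos":[-0.0003,0.003,0],"twist":0}]'
python3 -m pendant '[{"delta_pos":[-0.0003,0.003,0],"twist":0},{"delta_pos":[-0.0003,0.003,0],"twist":0},{"delta_pos":[-0.0003,0.003,0],"twist":0},{"delta_pos":[-0.0003,0.003,0],"twist":0}]'
python3 - <<'E'
from h import *
o=get_obs();im=read_camera("wrist");cv2.imwrite("pics/w5.png",im)
R=Rn.from_rotvec(o["tcp_rot"]).as_matrix();print(o["ee_pos"],np.degrees(np.arctan2(R[1,0],R[0,0])),w2dock([.59735,.01306,1.61756],o["ee_pos"]),o["contact_force"])
E
```

```text
time: 4.72
ee_pos: [0.603, -0.0446, 0.0295]
tcp_rot: [2.161, 2.265, 0.001]
contact_force: [0.5, -9.1, 13.1]
gripper_width: 0.0003
time: 5.05
ee_pos: [0.6019, -0.0325, 0.0294]
tcp_rot: [2.161, 2.265, 0.001]
contact_force: [1.2, -9.1, 11.9]
gripper_width: 0.0001
[ 0.60185196 -0.03245048  0.02943779] 92.68955093871674 [-0.04567118 -0.00236958] [ 1.18615214 -9.08992777 11.8791511 ]
```

View pics/w5.png

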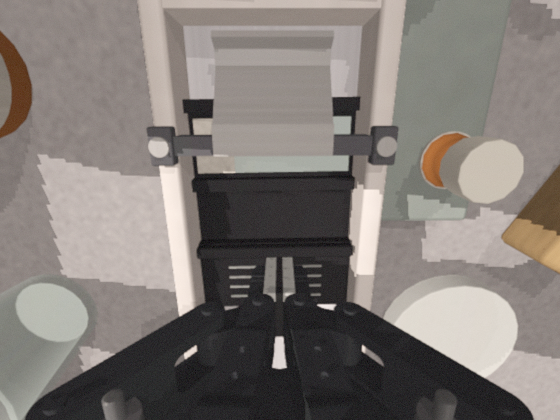

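The nose has passed under the bar. The middle rib (row 183) is still short of it.

```bash
python3 -m pendant '[{"delta_pos":[-0.0003,0.003,0],"twist":0},{"delta_pos":[-0.0003,0.003,0],"twist":0},{"delta_pos":[-0.0002,0.003,0],"twist":0},{"delta_pos":[-0.0002,0.003,0],"twist":0}]'
python3 -m pendant '[{"delta_pos":[-0.0002,0.003,0],"twist":0},{"delta_pos":[-0.0002,0.003,0],"twist":0},{"delta_pos":[-0.0002,0.003,0],"twist":0},{"delta_pos":[-0.0002,0.003,0],"twist":0}]'
python3 - <<'E'
from h import *
o=get_obs();im=read_camera("wrist");cv2.imwrite("pics/w6.png",im)
R=Rn.from_rotvec(o["tcp_rot"]).as_matrix();print(o["ee_pos"],np.degrees(np.arctan2(R[1,0],R[0,0])),w2dock([.59735,.01306,1.61756],o["ee_pos"]),o["contact_force"])
E
```

```text
time: 5.43
ee_pos: [0.6008, -0.0218, 0.0292]
tcp_rot: [2.161, 2.263, -0.003]
contact_force: [1.7, -15.2, 9.1]
gripper_width: 0.0002
time: 5.77
ee_pos: [0.5997, -0.0093, 0.0289]
tcp_rot: [2.162, 2.264, -0.002]
contact_force: [1.4, -11.1, 9.4]
gripper_width: 0.0003
[ 0.5997344  -0.00933345  0.02892959] 92.64089133213358 [-0.02248043 -0.00133497] [  1.40455869 -11.07307943   9.3693592 ]
```

View pics/w6.png

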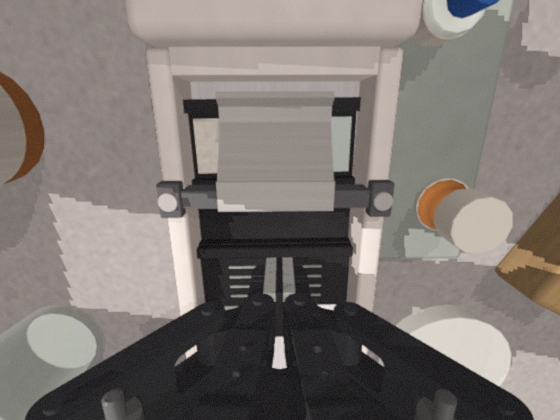

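```bash
python3 -m pendant '[{"delta_pos":[-0.0002,0.003,0],"twist":0},{"delta_pos":[-0.0002,0.003,0],"twist":0},{"delta_pos":[-0.0001,0.002,0],"twist":0}]'
python3 -m pendant '[{"delta_pos":[-0.0001,0.002,0],"twist":0},{"delta_pos":[-0.0001,0.002,0],"twist":0},{"delta_pos":[0,0,0],"twist":0}]'
python3 - <<'E'
from h import *
o=get_obs();im=read_camera("wrist");cv2.imwrite("pics/w7.png",im)
print(o["ee_pos"],w2dock([.59735,.01306,1.61756],o["ee_pos"]),o["contact_force"])
E
```

```text
time: 6.07
ee_pos: [0.5993, -0.0013, 0.0292]
tcp_rot: [2.161, 2.264, -0.002]
contact_force: [0.7, -17.3, 10.1]
gripper_width: -0.0001
time: 6.32
ee_pos: [0.5989, -0.0009, 0.0291]
tcp_rot: [2.161, 2.258, -0.011]
contact_force: [-0.3, -25.6, 10.9]
gripper_width: 0.0002
[ 0.59885404 -0.00091058  0.02912283] [-0.01402562 -0.00084932] [ -0.30549383 -25.60989822  10.92720819]
```

View pics/w7.png

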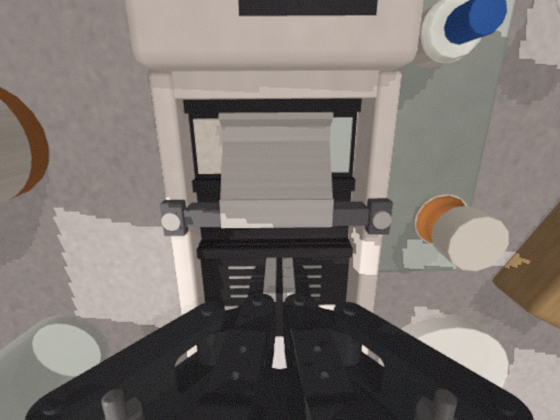

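Stalled at the stop: 4 mm commanded gave 0.4 mm of travel, and the push rose to 26 N. I'll ease off the forward load, then let it rise.

```bash
python3 -m pendant '[{"delta_pos":[0,-0.002,0],"twist":0},{"delta_pos":[0,-0.002,0],"twist":0},{"delta_pos":[0,0,0],"twist":0}]'
python3 -m pendant '[{"delta_pos":[0,-0.002,0],"twist":0},{"delta_pos":[0,0,0],"twist":0}]'
```

```text
time: 6.62
ee_pos: [0.5988, -0.0011, 0.0291]
tcp_rot: [2.163, 2.264, -0.0]
contact_force: [0.4, -11.8, 12.0]
gripper_width: 0.0
time: 6.78
ee_pos: [0.5988, -0.0012, 0.029]
tcp_rot: [2.163, 2.268, 0.004]
contact_force: [1.4, -5.4, 11.4]
gripper_width: 0.0001
```

```bash
python3 -m pendant '[{"delta_pos":[0,-0.001,0.001],"twist":0},{"delta_pos":[0,0,0.002],"twist":0},{"delta_pos":[0,-0.0005,0.002],"twist":0},{"delta_pos":[0,0,0.002],"twist":0},{"delta_pos":[0,0,0.002],"twist":0},{"delta_pos":[0,0,0],"twist":0}]'
python3 - <<'E'
from h import *
o=get_obs();im=read_camera("wrist");cv2.imwrite("pics/w8.png",im)
print(o["ee_pos"],w2dock([.59735,.01306,1.61756],o["ee_pos"]),o["contact_force"])
E
```

```text
time: 7.28
ee_pos: [0.5976, -0.0013, 0.0362]
tcp_rot: [2.164, 2.271, 0.003]
contact_force: [4.9, -3.9, 3.6]
gripper_width: 0.0002
[ 0.59757704 -0.00132468  0.0362235 ] [-0.01437956  0.00044565] [ 4.9486603  -3.87310658  3.5666824 ]
```

View pics/w8.png

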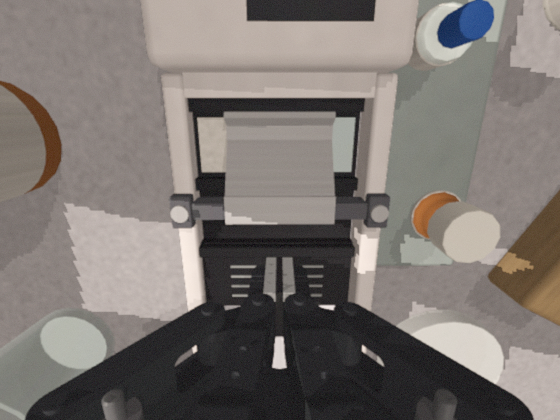

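```bash
python3 -m pendant '[{"delta_pos":[0.001,-0.001,0.001],"twist":0},{"delta_pos":[0.001,-0.001,0.001],"twist":0},{"delta_pos":[0,0,0.002],"twist":0},{"delta_pos":[0,0,0.003],"twist":0},{"delta_pos":[0,0,0.005],"twist":0},{"delta_pos":[0,0,0.01],"twist":0},{"delta_pos":[0,0,0.02],"twist":0},{"delta_pos":[0,0,0.03],"twist":0}]'
python3 -m pendant '[{"delta_pos":[0,-0.01,0.03],"twist":0},{"delta_pos":[0,-0.02,0.03],"twist":0},{"delta_pos":[0,-0.02,0.03],"twist":0},{"delta_pos":[0,0,0],"twist":0},{"delta_pos":[0,0,0],"twist":0},{"delta_pos":[0,0,0],"twist":0}]'
python3 - <<'E'
from h import *
o=get_obs();im=read_camera("wrist");cv2.imwrite("pics/w9.png",im);s=read_camera("scene");cv2.imwrite("pics/scene9.png",s)
np.savez("w9.npz",ee_pos=o["ee_pos"],tcp_rot=o["tcp_rot"]);print(o["ee_pos"],o["contact_force"])
a=s[180:290,170:365];cv2.imwrite("pics/scene9c.png",cv2.resize(a,None,fx=4,fy=4,interpolation=cv2.INTER_CUBIC))
E
```

```text
time: 8.0
ee_pos: [0.5949, -0.002, 0.1055]
tcp_rot: [-2.163, -2.272, 0.005]
contact_force: [0.6, 0.0, 0.5]
gripper_width: -0.0
time: 8.5
ee_pos: [0.5968, -0.0523, 0.1969]
tcp_rot: [-2.167, -2.275, -0.0]
contact_force: [0.4, -0.1, -0.1]
gripper_width: 0.0002
[ 0.59682254 -0.05229365  0.19688288] [ 0.43258959 -0.13572881 -0.12639435]
```

View pics/w9.png

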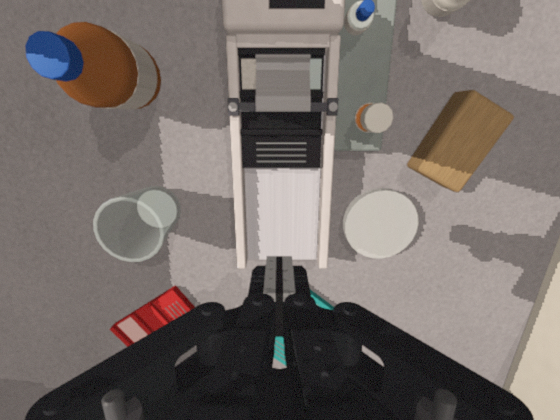

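View pics/scene9c.png

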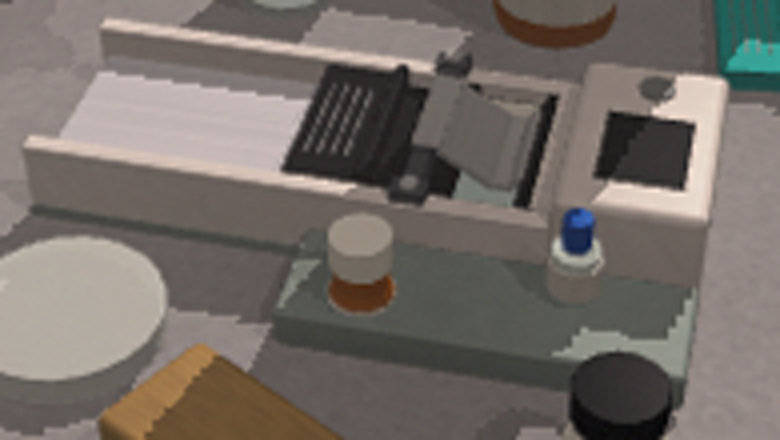

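Carrier in, vials unmoved. I'll measure the tail edge and the gate in the last wrist image before handing in.

Run:
```python
import cv2
a=cv2.imread("pics/w9.png")[40:180,220:345];cv2.imwrite("pics/w9c.png",cv2.resize(a,None,fx=4,fy=4,interpolation=cv2.INTER_CUBIC))
```

```text
(no output)
```

View pics/w9c.png

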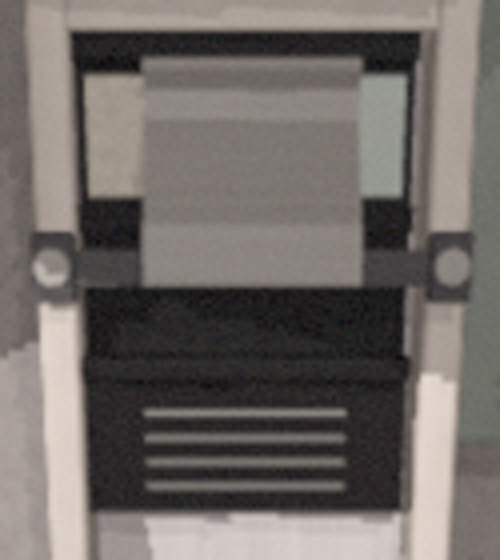

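Run:
```python
from h import *
o=np.load("w9.npz");m=camera_model("wrist");T=wristT(o,m);p=[.59735,.01306,1.61756]
f=lambda a:((np.array(a)+.5)/4-.5+[220,40])
for z in(.028,.036,.038):
  for n,u in[("nose",(245,31)),("tailL",(93,511)),("tailR",(405,511)),("midrib front?",(110,198))]:
    print(z,n,w2dock(p,ray(f(u),m,z,T)))
print("wallend",w2dock(p,ray((282,268),m,.04,T)))
t=read_camera("top");cv2.imwrite("pics/topF.png",t)
a=cv2.imread("pics/top0.png");d=cv2.absdiff(a,t).max(2);cv2.imwrite("pics/cmp.png",np.hstack([a[80:300,130:460],t[80:300,130:460]]))
print(get_obs()["time"])
```

```text
0.028 nose [0.07592223 0.00159186]
0.028 tailL [-0.03732069  0.0416566 ]
0.028 tailR [-0.03730711 -0.04110053]
0.028 midrib front? [0.03955152 0.03456605]
0.036 nose [0.07439069 0.0016378 ]
0.036 tailL [-0.03595599  0.04067787]
0.036 tailR [-0.03594277 -0.03996272]
0.036 midrib front? [0.03895017 0.03376866]
0.038 nose [0.0740078  0.00164928]
0.038 tailL [-0.03561482  0.04043318]
0.038 tailR [-0.03560168 -0.03967826]
0.038 midrib front? [0.03879984 0.03356931]
wallend [-1.50596125e-01 -1.28185269e-04]
8.65
```

View pics/cmp.png

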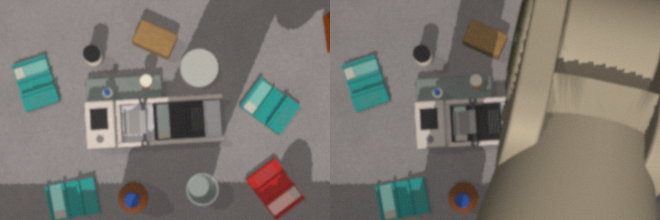

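```bash
python3 -c "
from station import *
print(hand_in(), get_obs()['time'])"
```

```text
the job is handed in; nothing more can be done
the job is handed in; nothing more can be done
```

The black carrier is in the dock at its end stop, sprung up and latched behind the gate bar, and the job is handed in at about 8.7 s of the 38 s allowed. With closed fingertips I pressed the pad down about 8–9 mm. I pushed against the thumb ridge, under the bar and leaf spring, until it stalled at the stop. Then I eased off the push, let the floor rise, and lifted clear.

**Carrier position:** In the last wrist image the nose is at dock x ≈ 74 mm and the tail at ≈ -36 mm, so its origin is at about 19–20 mm (home is 20 mm). Its apparent size puts the top back up at about 36–38 mm. The middle rib is past the bar.

**Forces:** The largest reading I saw was about 26 N horizontally, at the stop. It read about zero before hand-in, with the arm clear.

**Surroundings:** The vials, bottle, beaker, box, dish and white jar looked unmoved in the final pictures, though I compared these by eye rather than measuring. The arm hid part of the final top view, so the beaker and dish were only checked in the wrist image, and the dish also in the scene crop.

**Disagreements:**
- The fingertips ended up to 3 mm off the channel's middle during the slide. The carrier stayed straight between the walls.
- The fingertip reading at the stop was 1 mm short of the value I calculated, which is within the calibration.

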